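Set the click-stop dose wheel on the reagent dispenser

TASK

On the reagent dispenser that carries the amber bottle, turn the black knob clockwise (seen from above) until its orange pointer has just passed the red marker disc, then let go so that the sprung wheel falls back, the pawl catches at that tooth, and the pointer stays at the red marker. The wheel is one-way: do not click on to the next tooth. Leave the dose wheel of the other dispenser (green bottle) alone.

Things in the scene. Friction and masses are not known exactly. Their poses are not given: they have to be found in the camera images.
- amber_wheel (a joint): Angle (rad) of the 88 mm click-stop wheel on the dispenser with the AMBER bottle: 0 home (the start), growing clockwise seen from above, to 2.27. A return spring (0.036 N m at home, +0.03 per rad) pulls it back; the pawl stops that every 0.524 rad (30 deg). Let go between two stops, it falls back onto the stop last passed (within 3 deg); it can never go back below that.
- amber_wheel_grip (a point): On the wheel's vertical axis, 87 mm above the table, the height to grip: black upright bar 44 long, 14 wide, from 20 mm below to 13 above this point; collar and wheel below. Axes turn with the wheel: x along the bar, to where the orange pointer points; y across the bar; z up. The amber bottle (64 wide, top at 165 mm) stands 130 mm away, towards +y within 15 deg.
- red_marker: Red disc, 12 mm across, 5 high, on the 150 mm square deck (50 mm above the table) of the amber-bottle dispenser, 62 mm from the wheel's axis, at the first or second stop: 30 or 60 deg clockwise of the pointer's home direction (white discs mark the other and the third stop). Origin: centre of its underside. Wheel caught at the right tooth: the pointer points at its centre.
- green_wheel (a joint): Angle (rad) of the identical wheel on the other dispenser, with the GREEN bottle: a bystander that stays at home, 0. The red disc on that dispenser does not matter.

How it is judged (in metres and radians):
At the end, for the whole second after the job is handed in: The amber-bottle dispenser's wheel rests, released, on the pawl with its pointer directed at the red marker (the marker's centre within 12 mm of the pointer's line, about 11 deg), and the green-bottle dispenser's wheel is still at home (under 0.2 rad) (x of red_marker in the frame of amber_wheel_grip above 0.045 m and y of red_marker in the frame of amber_wheel_grip between -0.012 and 0.012 m and velocity of joint amber_wheel between -0.05 and 0.05 rad/s and value of joint green_wheel below 0.2 rad); the robot touches nothing.
It fails at once if the dose wheel of the green-bottle dispenser is turned (value of joint green_wheel above 0.3 rad).
It also fails if it takes over 32 s, if anything falls off the work surface, if the arm or the gripper's body presses on something with over 40 N, if the wrist force passes 120 N, or if a joint passes its speed limit or range.

ROBOT

A 7-joint arm with a two-finger parallel gripper is mounted at the origin on the work surface. World frame = base frame: x ahead of the robot, y to its left, z up, the work surface at z = 0. Lengths are in mm, angles in rad, forces in N, time in s.
With the tool pointing down it reaches from about 400 to 875 mm from the base axis. Payload 4.4 kg.
Tool frame: the origin (TCP) lies at the very end of the fingers, on their centre line; the grasp point (between the pads) lies 19 mm behind it; z points along the fingers, y is the line along which they close (so a half turn about z gives the same grasp; the last joint's range is limited). The gripper opens to 85 mm and grips with 20 to 120 N. Pads are 22 mm wide; open, the fingers measure 114 mm over their backs; the gripper's body (76 mm by 85 mm) begins 54 mm behind the grasp point. The pads swing forward as they close: fully open they stand 13 mm farther back than shut.
Start: joints at [-1.182, 0.628, 0.038, 1.517, -0.027, 0.996, -0.02], TCP at [285.513, 583.952, 231.313] pointing down, gripper open.
Joint ranges: [-3.06, 3.06], [-0.37, 2.12], [-1.25, 1.32], [0.18, 2.47], [-1.1, 4.24], [0.23, 1.98], [-2.94, 2.94]. Speed limits (rad/s): [2.57, 2.57, 3.14, 3.14, 3.14, 3.14, 3.14].

INTERFACE

Orientations are given as [roll, pitch, yaw] about the fixed x, y, z axes, in that order (R = Rz(yaw) Ry(pitch) Rx(roll)).
In Python, from cell import monitor, viewer, workorder gives the robot as it stands.
- The arm moves only by the tool arm_command, never from a script. Its argument "series" is one flat list of numbers, 5 for each row, row after row: the opening in per cent of the stroke, from 0 (shut) to 100 (fully open), then the shift along the tool's x, y, z in cm, then the turn about the tool's z in degrees. In form: [claw, x, y, z, roll, claw, x, y, z, roll, ...]. A call has exactly 5 rows; each row is the pose to reach, as a shift and turn from the pose commanded when the call began, along the tool's axes at that moment; what a row does not reach only later rows make up. A row lasts 1/12 s, in which the tool goes at most 41.7 mm and 7.16 degrees, less where a joint would pass 70% of its speed; a pose out of reach is approached as far as the arm can. A call with a gripper value outside its range is refused whole. The fingers move at their own pace and stop on an object; the grip force is fixed at half the most. Time passes only in rows, so rows that repeat a pose let the fingers close, or fill a call up. It gives the time, the measured TCP pose, the force, the opening and the grip force at its end, in the units of the state.
- monitor.read_state(): the state, without advancing time (a new reading comes with each control period).
- viewer.get_image(name): name is "scene" or "top" or "wrist"; returns (picture, depth): 480x640x3 uint8, red, green, blue; 480x640 float32, mm along the optical axis (not along the pixel's ray), 0 where there is no reading.
- viewer.camera_model(name): a dict with "mtx" (3x3 intrinsics, pixels), "R" (3x3) and "t" (3): a world point X has camera coordinates R X + t. Camera axes: x right, y down, z forward; pixel columns grow to the right and rows downward; lengths in mm; the calibration is good to about 2 mm. A picture is of the moment at which its call begins: read the wrist's pose just before it. camera_model takes no time and is no camera call; for the wrist camera it gives the pose at the moment of the call.
- workorder.finish_job(): hands the job in; it is judged then, once.
The state is a dict: "clock": time; "qpos": joint angles; "qd": joint speeds; "tau": joint torques, N m; "eef_pos": TCP position; "tool_rot": TCP orientation; "force": force on the tool from outside, world axes, zero at the start; "torque": the same for the moment, N m; "width": finger opening in mm; "gripper_force": force on a finger pad.
Only numpy, scipy, OpenCV 4.12 (cv2) and the standard library are available. Lean on these libraries where they do the work, as an engineer would, in place of code of your own. Each camera call takes 0.05 s, during which the arm holds its last target. There are 200 camera calls.

## Working session

There is one attempt and no reset: what is moved stays moved. The work goes in short steps, Python scripts to look and compute and a tool call to move; the robot and the scene stay as the last step left them, time stands still between calls to the robot, and variables do not carry over. Pictures are saved under pics/ and viewed, at most 10 in all, crops included, and the job is handed in when it is done.

Besides the shell and the picture viewer there is one more tool, called after "Emit:" as a command line: name --argument value ..., lists and objects as JSON in quotes. arm_command: Moves the arm, as the interface text tells. Its arguments: {"type":"object","properties":{"series":{"type":"array","items":{"type":"number"}}},"required":["series"]}

```bash
mkdir -p pics; python3 - <<'E'
from cell import monitor, viewer
import cv2,numpy as np
s=monitor.read_state();print(s['clock'],s['eef_pos'],s['tool_rot'],s['width'])
for n in['top','scene']:
    p,d=viewer.get_image(n);cv2.imwrite(f'pics/{n}0.png',p[:,:,::-1]);np.savez(f'{n}0.npz',p=p,d=d,**viewer.camera_model(n))
E
```

```text
0.0 [285.20726607 583.37328108 230.34275807] [-3.13961248e+00  3.43346990e-05  2.68684020e+00] 85.21174868382317
```

View pics/top0.png

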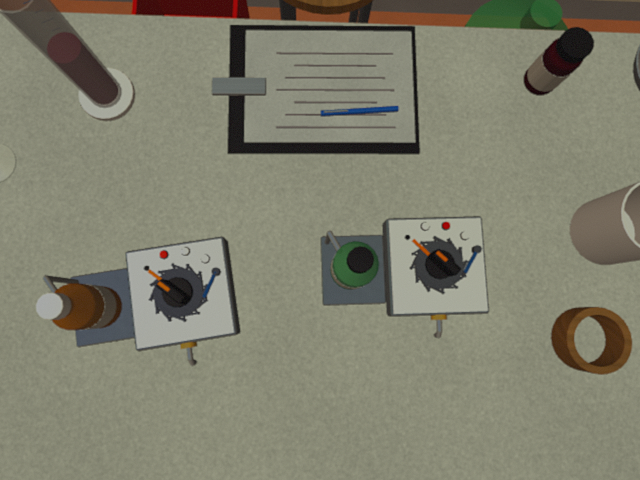

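The top view shows the amber dispenser on the left, with its wheel at about (178,291), pointer tip (147,268) and red disc (164,254). The white discs are at (185,251) and (205,258). Red looks like the first stop.

```bash
cat > h.py <<'E'
import cv2,numpy as np
def ray(m,uv,z):
    K,R,t=m['mtx'],m['R'],m['t']
    c=-R.T@t; d=R.T@np.linalg.inv(K)@np.array([uv[0],uv[1],1.]); return c+d*(z-c[2])/d[2]
def blobs(mask,amin=8):
    n,l,s,c=cv2.connectedComponentsWithStats(mask.astype(np.uint8)); return [(s[i,4],c[i],l==i) for i in range(1,n) if s[i,4]>=amin]
E
python3 - <<'E'
from h import *
m=np.load('top0.npz');p=m['p'];m={k:m[k] for k in('mtx','R','t','p','d')}
h=cv2.cvtColor(p,cv2.COLOR_RGB2HSV);H,S,V=[h[...,i].astype(int) for i in range(3)]
roi=np.zeros(H.shape,bool);roi[235:355,125:242]=1
red=roi&((H<4)|(H>174))&(S>150)&(V>80)
ora=roi&(H>=4)&(H<20)&(S>150)&(V>100)
for n,mk,z in(('red',red,55),('ora',ora,74)):
    for a,c,l in blobs(mk): 
        print(n,a,c,ray(m,c,z).round(1))
        if n=='ora':
            ys,xs=np.where(l);print(cv2.fitLine(np.c_[xs,ys].astype(np.float32),cv2.DIST_L2,0,.01,.01).ravel(),xs.min(),xs.max(),ys.min(),ys.max())
for uv in((185.5,251.5),(205.5,258.5),(147,268)):print(uv,ray(m,uv,55).round(1))
for uv in((178,291),):print('axis@100',ray(m,uv,100).round(1))
print('cam',(-m['R'].T@m['t']).round(0))
big=cv2.resize(p[235:355,120:245],None,fx=5,fy=5,interpolation=cv2.INTER_CUBIC)
cv2.imwrite('pics/topc.png',big[:,:,::-1])
for uv in((127,251),(225,238),(239,332),(137,349)):print('deck',ray(m,uv,50).round(1))
E
```

```text
red 43 [163.27906977 254.06976744] [529.1 239.9  55. ]
ora 41 [154.68292683 274.95121951] [496.5 244.3  74. ]
[  0.80373555   0.5949867  154.68292    274.95123   ] 149 161 270 279
ora 57 [163.31578947 286.07017544] [480.8 230.9  74. ]
[  0.7999006   0.6001325 163.3158    286.0702   ] 158 169 281 291
ora 12 [191.83333333 343.75      ] [400.6 185.2  74. ]
[2.7295628e-01 9.6202642e-01 1.9183333e+02 3.4375000e+02] 190 193 342 346
(185.5, 251.5) [533.9 207.3  55. ]
(205.5, 258.5) [524.2 177.   55. ]
(147, 268) [507.7 262.4  55. ]
axis@100 [473.4 202.5 100. ]
cam [450.  25. 758.]
deck [532.9 295.7  50. ]
deck [556.6 150.6  50. ]
deck [417.3 122.9  50. ]
deck [389.6 269.8  50. ]
```

View pics/topc.png

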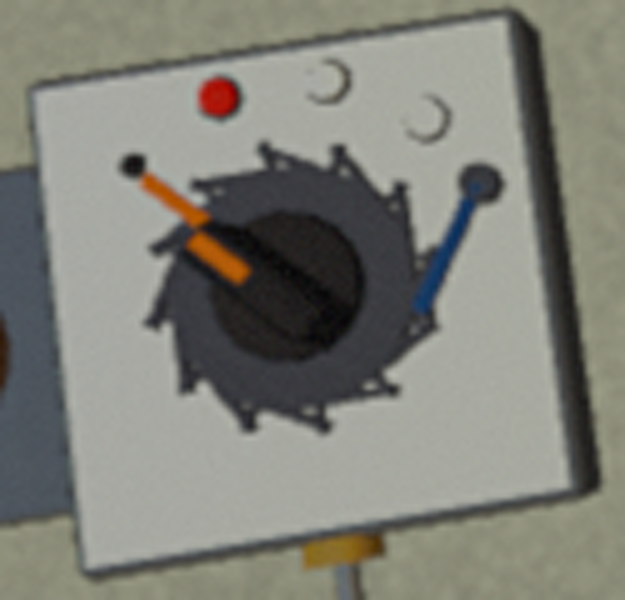

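Emit:
arm_command --series '[40,-1.5,-1.1,0,0,40,-4,-3,0,0,40,-6.5,-4.9,0,0,40,-9,-6.8,0,0,40,-11.5,-8.7,0,0]'

```text
clock: 0.52
eef_pos: [350.8, 453.7, 230.9]
tool_rot: [-3.141, -0.0, 2.687]
force: [0.7, -0.5, 1.2]
width: 34.2
gripper_force: 0.0
```

Emit:
arm_command --series '[40,-2.5,-1.9,0,0,40,-5,-3.8,0,0,40,-7.5,-5.7,0,0,40,-10,-7.6,0,0,40,-12.5,-9.5,0,0]'

```text
clock: 0.93
eef_pos: [421.4, 313.4, 231.1]
tool_rot: [-3.141, -0.0, 2.687]
force: [1.0, -0.9, 1.6]
width: 34.6
gripper_force: 0.0
```

Emit:
arm_command --series '[40,-2.5,-1.9,0,0,40,-5,-3.8,0,0,40,-7,-5.3,0,0,40,-8.5,-6.5,0,0,40,-9.2,-6.9,0,0]'

```text
clock: 1.35
eef_pos: [474.6, 208.9, 231.1]
tool_rot: [-3.14, 0.001, 2.682]
force: [0.4, 0.2, -0.2]
width: 34.5
gripper_force: 0.0
```

Emit:
arm_command --series '[40,0,0,0,6,40,0,0,0,13,40,0,0,0,20,40,0,0,0,27,40,0,0,0,34]'

```text
clock: 1.77
eef_pos: [473.0, 213.7, 231.1]
tool_rot: [-3.141, -0.001, 2.089]
force: [0.9, 0.2, 0.7]
width: 34.2
gripper_force: 0.0
```

Emit:
arm_command --series '[40,0,0,0,7,40,0,0,0,14,40,0,0,0,21,40,0,0,0,28,40,0,0,0,35]'

```text
clock: 2.18
eef_pos: [472.9, 213.8, 231.0]
tool_rot: [-3.141, -0.0, 1.478]
force: [0.2, 0.1, 0.1]
width: 34.3
gripper_force: 0.0
```

Emit:
arm_command --series '[40,0,0,0,7,40,0,0,0,14,40,0,0,0,21,40,0,0,0,26,40,0,0,0,29]'

```text
clock: 2.6
eef_pos: [472.8, 213.9, 230.9]
tool_rot: [-3.141, 0.0, 0.974]
force: [0.2, 0.1, 0.0]
width: 34.4
gripper_force: 0.0
```

```bash
python3 - <<'E'
from cell import monitor, viewer
import cv2,numpy as np
m=viewer.camera_model('wrist')
p,d=viewer.get_image('wrist');cv2.imwrite('pics/w0.png',p[:,:,::-1]);np.savez('w0.npz',p=p,d=d,**m)
s=monitor.read_state();print(s['clock'],s['eef_pos'],np.degrees(s['tool_rot']),s['width'],s['qpos'])
E
```

```text
2.65 [472.85756746 213.9197845  230.87512519] [-1.79959571e+02  2.66707054e-02  5.57561207e+01] 34.0582155424074 [-0.84168768  0.48969518  0.53384826  1.88985622 -0.3249166   0.84910267
 -0.73938372]
```

View pics/w0.png

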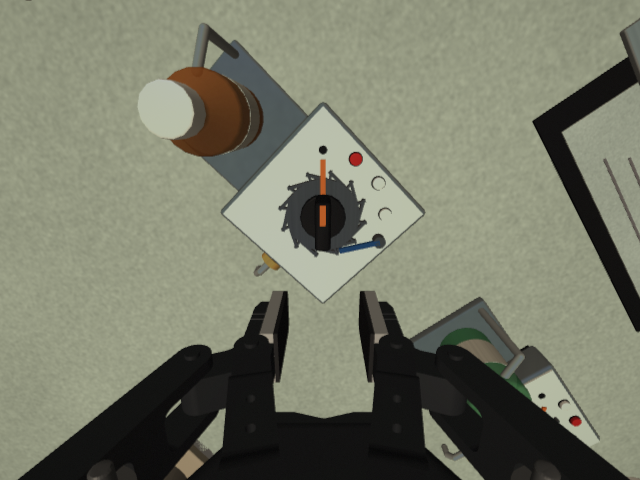

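The bar stands vertical at column 322, midway between the fingers at about 323, so it is aligned. The red disc is at (356,159) and the home dot at (323,150). I'll check the wheel centre numerically.

```bash
python3 - <<'E'
from h import *
f=np.load('w0.npz');m={k:f[k] for k in('mtx','R','t','p','d')}
P=[ray(m,uv,z)for uv,z in(((355.8,159),55),((378.6,183.5),55),((385,214),55),((323,150),51))]
P=np.array(P);print(P.round(1))
A=np.c_[2*P[:,:2],np.ones(4)];s=np.linalg.lstsq(A,(P[:,:2]**2).sum(1),rcond=None)[0];print('centre',s[:2],np.sqrt(s[2]+s[0]**2+s[1]**2))
d=P[:,:2]-s[:2];print(np.degrees(np.arctan2(d[:,1],d[:,0])))
for uv in((322.5,196),(322.5,250)):print('bar',ray(m,uv,100).round(1))
print('post',m['d'][240,378],'z',( -m['R'].T@m['t'])[2]-m['d'][240,378], 'pointer/wheel/knob z',[(-m['R'].T@m['t'])[2]-m['d'][r,c] for r,c in((170,322),(230,298),(230,335),(240,322))])
E
```

```text
[[529.  240.1  55. ]
 [534.8 208.6  55. ]
 [524.5 179.4  55. ]
 [508.1 263.8  51. ]]
centre [474.73750424 213.59276121] 60.31104075615846
[ 26.04316427  -4.74390821 -34.52698704  56.36034884]
bar [488.9 236.2 100. ]
bar [462.  196.6 100. ]
post 327.64716 z 44.58256484154697 pointer/wheel/knob z [np.float64(63.73850966576572), np.float64(44.34086562279697), np.float64(51.56846572045322), np.float64(83.90647841576572)]
```

Emit:
arm_command --series '[40,0.1,0,2,0,40,0.1,0,4.5,0,40,0.1,0,7,0,40,0.1,0,9.5,0,40,0.1,0,11,0]'

```text
clock: 3.07
eef_pos: [472.4, 214.1, 118.9]
tool_rot: [-3.139, 0.002, 0.979]
force: [-0.9, 0.1, -0.5]
width: 34.2
gripper_force: 0.0
```

Emit:
arm_command --series '[40,0,0,1,0,40,0,0,2,0,40,0,0,3,0,40,0,0,4,0,40,0,0,4.8,0]'

```text
clock: 3.48
eef_pos: [474.2, 213.8, 72.7]
tool_rot: [3.141, -0.001, 0.977]
force: [-0.5, -0.2, -0.2]
width: 34.1
gripper_force: 0.0
```

Emit:
arm_command --series '[0,0,0,0,0,0,0,0,0,0,0,0,0,0,0,0,0,0,0,0,0,0,0,0,0]'

```text
clock: 3.9
eef_pos: [472.3, 214.2, 72.9]
tool_rot: [-3.139, 0.001, 0.977]
force: [-3.8, 2.3, -6.1]
width: 13.0
gripper_force: 58.8
```

Gripped. Now I'll turn past the first tooth.

Emit:
arm_command --series '[0,0,0,0,4,0,0,0,0,8,0,0,0,0,12,0,0,0,0,16,0,0,0,0,20]'

```text
clock: 4.32
eef_pos: [472.2, 214.2, 73.0]
tool_rot: [-3.139, 0.003, 0.626]
force: [-4.5, 1.8, -5.9]
width: 13.1
gripper_force: 59.0
```

Emit:
arm_command --series '[0,0,0,0,4,0,0,0,0,8,0,0,0,0,12,0,0,0,0,16,0,0,0,0,19]'

```text
clock: 4.73
eef_pos: [472.1, 214.3, 73.0]
tool_rot: [-3.14, 0.003, 0.295]
force: [-4.8, 3.3, -5.4]
width: 12.6
gripper_force: 59.5
```

Emit:
arm_command --series '[0,0,0,0,0,0,0,0,0,0,0,0,0,0,0,0,0,0,0,0,0,0,0,0,0]'

```text
clock: 5.15
eef_pos: [472.1, 214.3, 73.0]
tool_rot: [-3.14, 0.003, 0.298]
force: [-4.5, 3.2, -5.2]
width: 12.8
gripper_force: 59.6
```

```bash
python3 - <<'E'
from cell import monitor, viewer
import cv2,numpy as np
s=monitor.read_state();print(s['eef_pos'],np.degrees(s['tool_rot']),s['width'],s['torque'])
p,d=viewer.get_image('wrist');cv2.imwrite('pics/w1.png',p[:,:,::-1])
E
```

```text
[472.08558199 214.28091617  72.97825539] [-179.89707862    0.19155866   17.09460774] 12.831005834470878 [0.53323144 0.97010515 0.00602334]
```

View pics/w1.png

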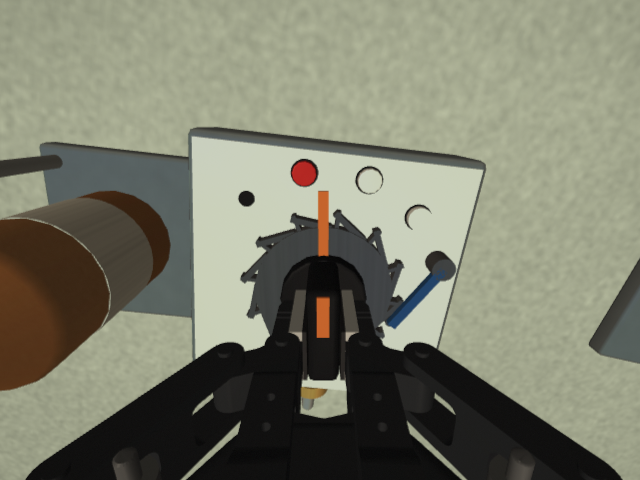

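The pointer (323,195) has passed the red disc (304,173) by about 9° and is well short of the white one (369,180). I'll ease back, release, lift and look.

Emit:
arm_command --series '[0,0,0,0,-2,0,0,0,0,-4,0,0,0,0,-6,40,0,0,0,-6,40,0,0,0,-6]'

```text
clock: 5.62
eef_pos: [476.0, 213.1, 74.1]
tool_rot: [3.14, -0.004, 0.4]
force: [0.3, 0.5, 0.7]
width: 33.7
gripper_force: 0.0
```

Emit:
arm_command --series '[40,0,0,0,0,40,0,0,0,0,40,0,0,-1,0,40,0,0,-2.5,0,40,0,0,-4.5,0]'

```text
clock: 6.03
eef_pos: [473.7, 212.8, 118.8]
tool_rot: [3.141, 0.002, 0.4]
force: [0.4, 0.2, -1.0]
width: 34.2
gripper_force: 0.0
```

Emit:
arm_command --series '[40,0,0,-2,0,40,0,0,-5,0,40,0,0,-8,0,40,0,0,-10,0,40,0,0,-11,0]'

```text
clock: 6.45
eef_pos: [475.7, 213.3, 231.8]
tool_rot: [-3.142, -0.005, 0.4]
force: [0.7, 0.4, -0.4]
width: 34.0
gripper_force: 0.0
```

```bash
python3 - <<'E'
from cell import monitor, viewer
import cv2,numpy as np
s=monitor.read_state();print(s['clock'],s['eef_pos'],np.degrees(s['tool_rot']),s['width'],s['force'])
p,d=viewer.get_image('wrist');cv2.imwrite('pics/w2.png',p[:,:,::-1])
E
```

```text
6.45 [475.73970217 213.34783965 231.80633021] [-179.99731954   -0.30413024   22.89534021] 34.020395312663204 [ 0.67937512  0.42010374 -0.35078375]
```

View pics/w2.png

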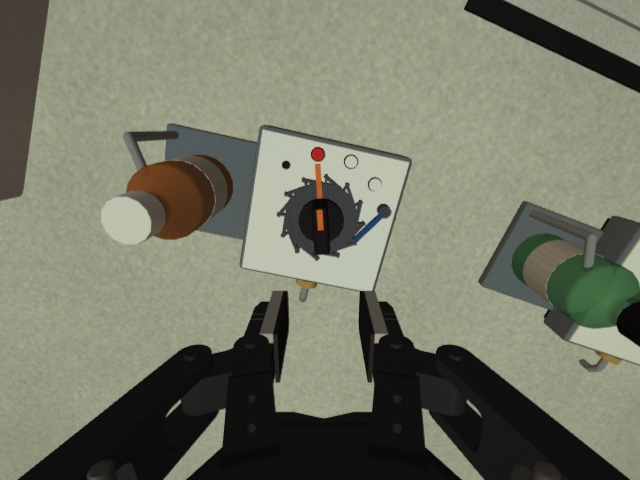

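The pointer (318,165) is directed straight at the red disc (318,154), the wheel is released and the gripper is clear. Handing in.

```bash
python3 -c "
from cell import workorder
print(workorder.finish_job())"
```

```text
the job is handed in; nothing more can be done
None
```

The amber dispenser's wheel is caught on the first tooth with its pointer at the red marker, the green wheel was not touched, and the job is handed in (no verdict was returned).

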